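# Start and run in a gear housing's filler plug

### The job

The filler plug of the gear housing is sitting loose in the neck with its thread not yet engaged. Without lifting it out, turn it backwards (counter-clockwise seen from above) under light pressure until you feel it drop into the thread start, then run it in clockwise until its flange is fully home on the rim of the neck, and let go. Do not force or cross-thread it (never more than about 50 N between plug and neck), and leave the oil bottle, the jar and the spanner where they are.

Things in the scene. Friction and masses are not known exactly. Their poses are not given: they have to be found in the camera images.
- plug: Steel filler plug, 0.2 to 0.33 kg, loose. Origin: centre of the underside of its round flange (60 mm diameter, 6 mm thick); z along its axis, up; x along its bar handle. Below the flange a 34 mm round shank, 42.5 mm long, stands in the neck with about 1.2 mm clearance all round. At the start the origin is 16 mm above the rim. It stays where it is left, on the ridge or in the thread.
- bar (a point): Centre of the plug's handle, 24 mm above the plug's origin: a flat upright bar on the flange, 56 mm long (along the plug's x), 12 mm thick (along its y), from 4 to 40 mm above the origin (flange top at 6 mm). Turn the plug by this.
- lugs (a point): On the plug's axis, 20.5 mm below its origin, level with its two thread lugs: round stubs of 5 mm diameter that stick out of the shank along the plug's plus and minus x, to 23.5 mm from the axis. At the start they lie on the ridge.
- housing: Grey cast gear housing, fixed to the bench, 136 x 112 mm, body top 46 mm high; feet along its two y sides reach to 78 mm, a shaft stub at -y. Origin: centre of its underside, z up. In its middle a bare metal filler neck of 61 mm outer diameter rises to 62 mm. In it is a two-start right-hand thread, halves 180 degrees apart, at an angle that differs each time and cannot be seen.
- rim (a point): Centre of the filler neck's rim, on the neck's axis, 62 mm above the bench. The plug is home when its origin is at this point and the flange lies on the rim.
- ridge_top (a point): On the neck's axis, 7 mm below the rim: the flat top of the thread ridge. Each ridge has an entry gap, about 13 degrees wider than a lug; its middle is 30 to 120 degrees counter-clockwise (from above) of the lug's starting angle. A solid stop rib stands at the counter-clockwise side of each gap, and so at the clockwise end of each ridge: turning clockwise at the start, or back past the gap, jams on it.
- gap_floor (a point): On the neck's axis, 17 mm below the rim: floor of the gaps, 10 mm under the ridge top. A lug that drops there (plug origin then 6 mm above the rim) is turned clockwise under the ridge: level for up to 15 degrees, then sinking 3.6 mm per radian, with 1.8 mm play up and down, until the flange meets the rim about 108 degrees clockwise of the gap's middle; some 25 degrees on, it binds.
- oil_bottle: Small red plastic bottle, 48 mm diameter, 130 mm tall, standing near the housing. Origin: centre of its underside.
- glass_jar: Clear jar with a red lid, 66 mm diameter, 96 mm tall, standing near the housing. Origin: centre of its underside.
- spanner_2: Steel spanner, 147 x 29 x 10 mm, lying beside the housing, long along its y. Origin: centre of its underside.
Things that resemble listed ones, but are neither listed nor needed, are in the scene too. What is shaped like the plug but pink, purple or turquoise is not meant.

How it is judged:
On the way, in this order (a step that is already met when the one before it is completed fails the run):
1. the plug has dropped into the thread start (its origin less than 8 mm above the rim) (z of plug in the frame of rim below 0.008 m and angle between plug's own z axis and vertical below 0.1 rad), for 0.1 s.
2. the plug is run in (its origin less than 1.5 mm above the rim) (z of plug in the frame of rim below 0.0015 m), for 0.2 s.
At the end, for the whole second after the job is handed in: The plug's flange is down on the rim of the neck (gap under 1.5 mm), the plug upright within 0.04 rad, centred within 4 mm, released and at rest (z of plug in the frame of rim below 0.0015 m and horizontal distance between plug and rim below 0.004 m and angle between plug's own z axis and vertical below 0.04 rad and linear speed of plug below 0.01 m/s); the robot touches nothing.
It fails at once if the plug is forced: more than 50 N between plug and housing (thread included) (contact force between plug and housing above 50 N).
It fails at once if the plug is lifted out: its origin more than 21 mm above the rim (z of plug in the frame of rim above 0.021 m).
It fails at once if the bottle, the jar or the spanner is moved by more than 30 mm (distance of any of oil_bottle, glass_jar, spanner_2 from where it was at the start of the episode above 0.03 m).
It also fails if it takes over 67 s, if anything falls off the work surface, if the arm or the gripper's body presses on something with over 40 N, if the wrist force passes 120 N, or if a joint passes its speed limit or range.

### The arm

A 6-joint arm with a two-finger parallel gripper is mounted at the origin on a cart in front of the work surface, level with it; the furniture and walls round the work are solid. World frame = base frame: x ahead of the robot, y to its left, z up, the work surface at z = 0. Lengths are in m, angles in rad, forces in N, time in s.
With the tool pointing down it reaches from about 0.325 to 0.75 m from the base axis. Payload 7.6 kg.
Tool frame: the origin (TCP) lies midway between the tips of the shut fingers; the grasp point (between the pads) lies 19 mm behind it; z points along the fingers, y is the line along which they close (so a half turn about z gives the same grasp; the last joint's range is limited). The gripper opens to 85 mm and grips with 20 to 120 N. Pads are 22 mm wide; open, the fingers measure 114 mm over their backs; the gripper's body (76 mm by 85 mm) begins 54 mm behind the grasp point. The pads swing forward as they close: fully open they stand 13 mm farther back than shut.
Start: joints at [-1.211, 0.052, 1.401, -0, 1.689, -0.07], TCP at [0.219, -0.477, 0.231] pointing down, gripper open.
Joint ranges: [-2.9, 2.9], [-0.91, 2.17], [0.12, 2.37], [-1.06, 4.2], [0.26, 2.73], [-2.93, 2.93]. Speed limits (rad/s): [2.57, 2.57, 3.01, 3.14, 3.14, 3.14].

### API

Orientations are given as a rotation vector (axis times angle).
In Python, from cell import * gives the robot as it stands. The module is installed in compiled form; this text tells all that it offers.
- The arm moves only by the tool step_arm, never from a script. Its arguments are lists of equal length, an entry for each row: "xyz": the shift along the tool's x, y, z in units of 0.5 m (1.0 is 0.5 m), a list of three; "delta_rot": the turn, a rotation vector about the tool's x, y, z in units of 360 degrees (1.0 is 360 degrees), a list of three; "fingers": the closure in counts, from 0 (fully open) to 255 (shut). In form: {"xyz": [[tx, ty, tz], ...], "delta_rot": [[wx, wy, wz], ...], "fingers": [fingers, ...]}. A call has 1 to 10 rows; each row is the pose to reach, as a shift and turn from the pose commanded when the call began, along the tool's axes at that moment, turning the shorter way round; what a row does not reach only later rows make up. A row lasts 1/12 s, in which the tool goes at most 41.7 mm and 7.16 degrees, less where a joint would pass 70% of its speed; a pose out of reach is approached as far as the arm can. A call with a number of a shift or a turn outside -1 to 1 is refused whole. A call with a gripper value outside its range is refused whole. The fingers move at their own pace and stop on an object; the grip force is fixed at half the most. Time passes only in rows, so rows that repeat a pose let the fingers close. It gives the time, the measured TCP pose, the force, the opening and the grip force at its end, in the units of the state.
- get_obs(): the state, without advancing time (a new reading comes with each control period).
- snapshot(name): name is "side" or "top" or "wrist"; returns a dict with "color" (384x512x3 uint8, red, green, blue), "fov_y" (degrees; the focal length in pixels is half the picture's height over the tangent of half this angle, whatever the lens; pixels are square), "cx", "cy" (the principal point, pixels), "extrinsics" (4x4, takes a point from camera to world coordinates). Camera axes: x right, y down, z forward; pixel columns grow to the right and rows downward; lengths in m; the calibration is good to about 2 mm. The wrist camera is an equidistant fisheye: a pixel r from the principal point sees the ray r / f radians off the axis. A picture is of the moment at which its call begins. There is no depth.
- hand_in(): hands the job in; it is judged then, once.
Trained networks look in a picture, given as the dict that the camera call returned (one of the last four; its "shot" number tells which), for a name from the list of things; names that differ only in an ending like _2 or _b are one class to them, and where a whole thing is asked for, a point or a joint stands for the part that bears it (a point fixed in the world has none). Each returns a list of dicts, best first, with "p" (0 to 1); they miss things now and then, are a little off and sometimes report something else, mostly with a low value. They report only what shows in the picture. A call takes as long as a camera call. They do not tell look-alikes from the thing itself.
- boxes_of(target, picture): "pixel" ([column, row] in pixels, amid what is visible of it).
The state is a dict: "t": time; "joint_pos": joint angles; "dq": joint speeds; "tau": joint torques, N m; "position": TCP position; "orientation": TCP orientation; "force": force on the tool from outside, world axes, zero at the start; "torque": the same for the moment, N m; "grip_width": finger opening in m; "finger_force": force on a finger pad.
Only numpy, scipy, OpenCV 4.12 (cv2) and the standard library are available. Lean on these libraries where they do the work, as an engineer would, in place of code of your own. Each camera call takes 0.05 s, during which the arm holds its last target. There are 200 camera calls.

## Working session

There is one attempt and no reset: what is moved stays moved. The work goes in short steps, Python scripts to look and compute and a tool call to move; the robot and the scene stay as the last step left them, time stands still between calls to the robot, and variables do not carry over. Pictures are saved under pics/ and viewed, at most 10 in all, crops included, and the job is handed in when it is done.

Besides the shell and the picture viewer there is one more tool, called after ">>>" as name(argument=value, ...) on one line, values as JSON. step_arm: Moves the arm, as the interface text tells. Shifts and turns lie within -1 to 1; 1 stands for 0.5 m of shift or 360 degrees of turn. Its arguments: {"type":"object","properties":{"xyz":{"type":"array"},"delta_rot":{"type":"array"},"fingers":{"type":"array"}},"required":["xyz","delta_rot","fingers"]}

```bash
mkdir -p pics
cat > h.py <<'E'
from cell import *
import numpy as np, cv2
from scipy.spatial.transform import Rotation as R
def ray(s,px):
    f=s["color"].shape[0]/2/np.tan(np.radians(s["fov_y"]/2))
    return f
def project(s,P,fish=False):
    E=np.array(s["extrinsics"]);p=E[:3,:3].T@(np.array(P)-E[:3,3]);f=ray(s,0)
    if fish:
        r=np.hypot(p[0],p[1]);th=np.arctan2(r,p[2]);return np.array([s["cx"],s["cy"]])+f*th*p[:2]/max(r,1e-9)
    return np.array([s["cx"],s["cy"]])+f*p[:2]/p[2]
def onz(s,px,z,fish=False):
    E=np.array(s["extrinsics"]);f=ray(s,0);d=(np.array(px)-[s["cx"],s["cy"]])/f
    if fish:
        r=np.hypot(*d);v=np.array([*(d/max(r,1e-9)*np.sin(r)),np.cos(r)])
    else: v=np.array([*d,1])
    v=E[:3,:3]@v;o=E[:3,3];return o+v*(z-o[2])/v[2]
E
python3 - <<'E'
from h import *
o=get_obs();print(o["position"],o["orientation"],o["grip_width"],o["force"])
ims=[]
for n in ["top","side"]:
    s=snapshot(n);ims.append(s["color"]);print(n,s["fov_y"],np.round(s["extrinsics"],3).tolist())
    for t,z in [("plug",.09),("bar",.102),("housing",.046),("oil_bottle",.065),("glass_jar",.09),("spanner_2",.005)]:
        for b in boxes_of(t,s)[:3]: print(t,round(b["p"],2),np.round(b["pixel"]),np.round(onz(s,b["pixel"],z),3))
    cv2.imwrite(f"pics/{n}0.png",cv2.cvtColor(s["color"],cv2.COLOR_RGB2BGR))
E
```

```text
[ 0.21867539 -0.47696068  0.23046857] [-3.06780145e+00 -6.69610098e-01  3.76592305e-04] 0.08515928301852989 [ 0.07415875 -0.44168133  0.33371308]
top 45.492964663631284 [[-0.007, -0.985, 0.171, 0.401], [-1.0, 0.005, -0.014, -0.07], [0.013, -0.171, -0.985, 1.146], [0.0, 0.0, 0.0, 1.0]]
plug 0.62 [195. 244.] [0.457 0.07  0.09 ]
plug 0.58 [252. 254.] [ 0.434 -0.062  0.09 ]
plug 0.57 [242. 192.] [ 0.579 -0.039  0.09 ]
bar 0.81 [196. 245.] [0.455 0.066 0.102]
bar 0.79 [187. 194.] [0.571 0.089 0.102]
bar 0.67 [249. 255.] [ 0.432 -0.055  0.102]
housing 0.55 [248. 200.] [ 0.566 -0.051  0.046]
oil_bottle 0.83 [228. 146.] [ 0.695 -0.003  0.065]
glass_jar 0.87 [263. 139.] [ 0.706 -0.088  0.09 ]
spanner_2 0.77 [296. 202.] [ 0.565 -0.172  0.005]
side 53.02594716350668 [[0.964, -0.094, 0.248, 0.386], [-0.265, -0.363, 0.894, -0.83], [0.006, -0.927, -0.374, 0.418], [0.0, 0.0, 0.0, 1.0]]
plug 0.75 [245. 192.] [ 0.58  -0.038  0.09 ]
plug 0.7 [190. 192.] [ 0.458 -0.005  0.09 ]
plug 0.64 [187. 221.] [ 0.436 -0.156  0.09 ]
bar 0.83 [181. 221.] [ 0.425 -0.178  0.102]
bar 0.77 [244. 195.] [ 0.568 -0.08   0.102]
bar 0.72 [188. 192.] [ 0.451 -0.035  0.102]
housing 0.93 [244. 224.] [ 0.561 -0.108  0.046]
housing 0.52 [243. 195.] [0.597 0.048 0.046]
oil_bottle 0.97 [288. 190.] [0.701 0.007 0.065]
glass_jar 0.62 [309. 211.] [ 0.68  -0.172  0.09 ]
spanner_2 0.77 [256. 260.] [ 0.564 -0.191  0.005]
spanner_2 0.4 [244. 191.] [0.629 0.177 0.005]
```

View pics/top0.png

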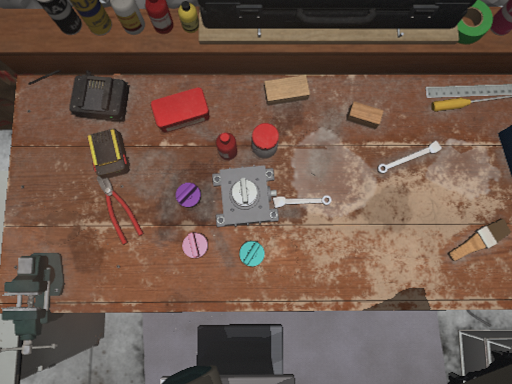

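View pics/side0.png

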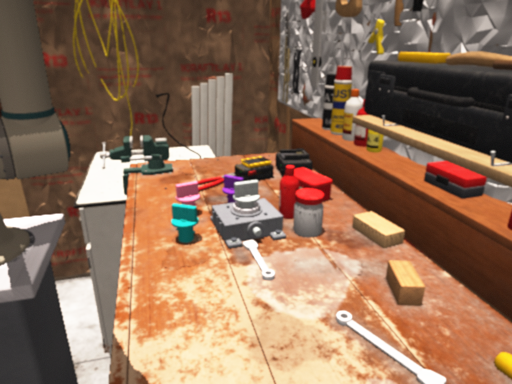

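The top picture shows the housing with the steel plug at about (243,192). Its bar runs nearly along world x. Look-alikes: purple (188,195), pink (195,244) and turquoise (252,254). The bottle is at (228,146), the jar at (264,139) and the spanner at (302,201). In the side picture the steel plug is at (245,192). I'll move above it now.

>>> step_arm(xyz=[[1.0,-0.49,0],[1.0,-0.49,0],[1.0,-0.49,0],[1.0,-0.49,0],[1.0,-0.49,0],[1.0,-0.49,0],[1.0,-0.49,0],[1.0,-0.49,0],[1.0,-0.49,0],[1.0,-0.49,0]], delta_rot=[[0,0,0.068],[0,0,0.068],[0,0,0.068],[0,0,0.068],[0,0,0.068],[0,0,0.068],[0,0,0.068],[0,0,0.068],[0,0,0.068],[0,0,0.068]], fingers=[0,0,0,0,0,0,0,0,0,0])

```text
t: 1.53
position: [0.4768, -0.1612, 0.2316]
orientation: [3.141, 0.004, 0.001]
force: [0.6, -0.7, -0.2]
grip_width: 0.0854
finger_force: 0.0
```

>>> step_arm(xyz=[[0.19,-0.235,0],[0.19,-0.235,0],[0.19,-0.235,0],[0.19,-0.235,0],[0.19,-0.235,0],[0.19,-0.235,0]], delta_rot=[[0,0,0],[0,0,0],[0,0,0],[0,0,0],[0,0,0],[0,0,0]], fingers=[0,0,0,0,0,0])

```text
t: 2.03
position: [0.5709, -0.0442, 0.2307]
orientation: [3.141, 0.008, -0.002]
force: [0.6, -0.6, 0.6]
grip_width: 0.0856
finger_force: 0.0
```

Run:
```python
from h import *
o=get_obs();print(o["position"],o["orientation"],o["joint_pos"],o["force"])
s=snapshot("wrist");print(s["fov_y"],np.round(s["extrinsics"],3).tolist())
for t,z in [("bar",.102),("plug",.09),("housing",.046)]:
    for b in boxes_of(t,s)[:4]: print(t,round(b["p"],2),np.round(b["pixel"]),np.round(onz(s,b["pixel"],z,True),4))
# rectified ground-plane view at bar top z=0.118, 0.25 mm/px, up=+x, left=+y
def rect(z,c=(.575,-.043),h=.06,n=480):
    g=np.zeros((n,n,2),np.float32)
    for i in range(n):
        for j in range(n):
            g[i,j]=project(s,[c[0]+h-2*h*i/n,c[1]+h-2*h*j/n,z],True)
    return cv2.remap(s["color"],g,None,cv2.INTER_LINEAR)
im=rect(.118)
np.save("rect.npy",im)
w=cv2.resize(s["color"],(640,480))
cv2.imwrite("pics/w1.png",cv2.cvtColor(np.hstack([cv2.resize(s["color"],(400,300)),cv2.resize(im,(300,300))]),cv2.COLOR_RGB2BGR))
```

```text
[ 0.57089679 -0.04418064  0.23073756] [ 3.14143859e+00  7.85376634e-03 -1.51255378e-03] [-1.41583675e-01  1.87959519e-01  1.25475515e+00 -2.83013376e-04
  1.69981031e+00  1.42417627e+00] [ 0.57036519 -0.5583131   0.61017487]
65.70646984690485 [[0.006, -0.96, -0.28, 0.643], [-1.0, -0.006, -0.002, -0.044], [0.0, 0.28, -0.96, 0.373], [0.0, 0.0, 0.0, 1.0]]
bar 0.93 [265. 271.] [ 0.4768 -0.0562  0.102 ]
bar 0.85 [253. 169.] [ 0.5863 -0.0435  0.102 ]
bar 0.68 [138. 165.] [0.5915 0.0689 0.102 ]
bar 0.62 [174. 245.] [0.5062 0.0387 0.102 ]
plug 0.95 [250. 170.] [ 0.5836 -0.0404  0.09  ]
plug 0.76 [135. 166.] [0.5877 0.0772 0.09  ]
plug 0.72 [263. 272.] [ 0.4686 -0.0551  0.09  ]
plug 0.67 [170. 249.] [0.4955 0.0474 0.09  ]
housing 0.64 [257. 139.] [ 0.6086 -0.0477  0.046 ]
```

View pics/w1.png

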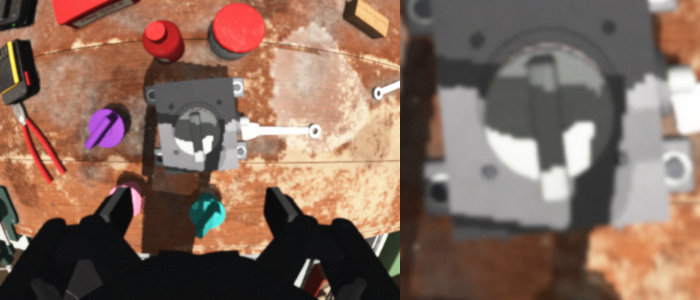

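The fisheye view shows the steel plug at the housing centre, around (250,170). In the rectified panel its bar top runs from about (541,56) to (556,198). That puts the axis near (0.584, -0.042) with the bar about +6° from world x. I'll go lower for one finer look.

>>> step_arm(xyz=[[0.026,-0.004,0.07],[0.026,-0.004,0.14],[0.026,-0.004,0.14],[0.026,-0.004,0.14]], delta_rot=[[0,0,-0.017],[0,0,-0.017],[0,0,-0.017],[0,0,-0.017]], fingers=[0,0,0,0])

```text
t: 2.57
position: [0.5822, -0.044, 0.1601]
orientation: [-3.136, -0.169, 0.007]
force: [0.9, 1.0, 0.9]
grip_width: 0.0853
finger_force: 0.0
```

Run:
```python
from h import *
o=get_obs();r=R.from_rotvec(o["orientation"]).as_matrix();print(o["position"],np.degrees(np.arctan2(r[1,0],r[0,0])),r[:,2],o["force"])
s=snapshot("wrist")
for t,z in [("bar",.102),("plug",.09)]:
    for b in boxes_of(t,s)[:2]: print(t,round(b["p"],2),np.round(b["pixel"]),np.round(onz(s,b["pixel"],z,True),4))
c=(.584,-.042);h=.05;n=500
X,Y=np.meshgrid(np.arange(n),np.arange(n))
def rect(z):
    g=np.array([project(s,[c[0]+h-2*h*i/n,c[1]+h-2*h*j/n,z],True) for i in range(n) for j in range(n)],np.float32).reshape(n,n,2)
    return cv2.remap(s["color"],g,None,cv2.INTER_LINEAR)
im=np.hstack([rect(.118),cv2.resize(s["color"],(300,225)) if 0 else rect(.084)])
im=cv2.resize(im,(800,400),interpolation=cv2.INTER_AREA)
for k in (0,400):
    cv2.line(im,(k+195,200),(k+205,200),(255,0,0),1);cv2.line(im,(k+200,195),(k+200,205),(255,0,0),1)
cv2.imwrite("pics/w2.png",cv2.cvtColor(im,cv2.COLOR_RGB2BGR))
```

```text
[ 0.58216589 -0.0440282   0.16010101] 6.1560793230551445 [-4.24619137e-03  4.62393386e-04 -9.99990878e-01] [0.89418139 1.03746638 0.89662282]
bar 0.94 [252. 306.] [ 0.4967 -0.0516  0.102 ]
bar 0.75 [252. 202.] [ 0.5887 -0.0424  0.102 ]
plug 0.88 [111. 176.] [0.5931 0.0716 0.09  ]
plug 0.63 [254. 305.] [ 0.489  -0.0547  0.09  ]
```

View pics/w2.png

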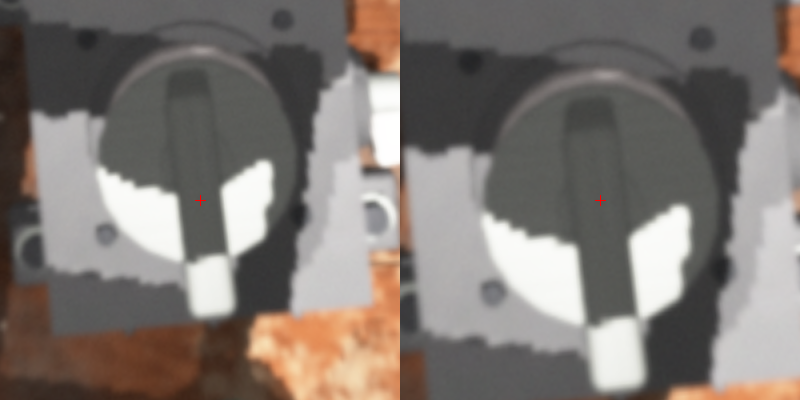

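Left panel: the bar top spans (188,92) to (211,318), giving an axis of about (0.583, -0.042) and an angle of 5.9°. Right panel: the flange is centred at about (600,203), which agrees. I'll descend with no lateral move and check the settled pose.

>>> step_arm(xyz=[[0,0,0.06],[0,0,0.09],[0,0,0.09],[0,0,0.09],[0,0,0.09]], delta_rot=[[0,0,0],[0,0,0],[0,0,0],[0,0,0],[0,0,0]], fingers=[0,0,0,0,0])

```text
t: 3.13
position: [0.5847, -0.0436, 0.1191]
orientation: [3.136, 0.171, 0.006]
force: [-0.6, 0.4, 0.3]
grip_width: 0.0855
finger_force: 0.0
```

```bash
cat > st.py <<'E'
from h import *
o=get_obs();r=R.from_rotvec(o["orientation"]).as_matrix();print(o["t"],np.round(o["position"],4),np.degrees(np.arctan2(r[1,0],r[0,0])),np.round(r[:,2],4),o["joint_pos"][5],o["force"],o["torque"],o["grip_width"],o["finger_force"])
E
python3 st.py
```

```text
3.1333 [ 0.5847 -0.0436  0.1191] 6.254831200045508 [ 4.e-03 -6.e-04 -1.e+00] 1.3243351176609914 [-0.62388393  0.4310382   0.33135154] [ 1.64421301e-02 -3.91952025e-05  4.32370895e-02] 0.08546745949458157 0.0
```

>>> step_arm(xyz=[[-0.002,-0.003,0.03],[-0.002,-0.003,0.055],[-0.002,-0.003,0.055],[-0.002,-0.003,0.055],[-0.002,-0.003,0.055],[-0.002,-0.003,0.055],[-0.002,-0.003,0.055],[-0.002,-0.003,0.055]], delta_rot=[[0,0,0],[0,0,0],[0,0,0],[0,0,0],[0,0,0],[0,0,0],[0,0,0],[0,0,0]], fingers=[0,0,0,190,190,190,190,190])

```text
t: 3.8
position: [0.5827, -0.042, 0.0894]
orientation: [3.137, 0.172, 0.001]
force: [0.5, -0.8, 0.6]
grip_width: 0.0254
finger_force: 0.0
```

```bash
python3 st.py
python3 - <<'E'
from h import *
s=snapshot("wrist");im=s["color"][180:384,150:370]
cv2.imwrite("pics/w3.png",cv2.cvtColor(cv2.resize(im,None,fx=2.8,fy=2.8,interpolation=cv2.INTER_CUBIC),cv2.COLOR_RGB2BGR))
E
```

```text
3.8 [ 0.5827 -0.042   0.0894] 6.26344326589287 [ 9.e-04 -2.e-04 -1.e+00] 1.3263376438471626 [ 0.52916776 -0.8305577   0.63357642] [0.00469764 0.0276452  0.01198748] 0.0254005958432829 0.0
```

View pics/w3.png

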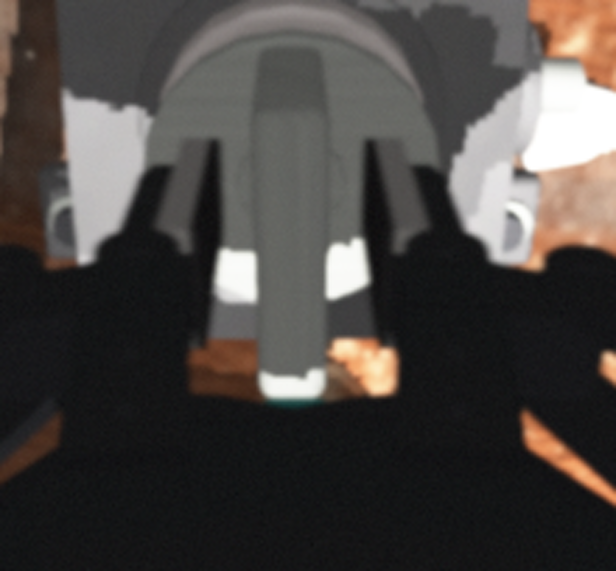

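The bar (columns 257–327) is centred between the pads (218 and 365) and aligned, so I'll close on it.

>>> step_arm(xyz=[[0,0,0],[0,0,0],[0,0,0],[0,0,0],[0,0,0]], delta_rot=[[0,0,0],[0,0,0],[0,0,0],[0,0,0],[0,0,0]], fingers=[235,255,255,255,255])

```text
t: 4.27
position: [0.5825, -0.042, 0.0891]
orientation: [3.137, 0.172, 0.001]
force: [-0.8, -0.2, 2.4]
grip_width: 0.0111
finger_force: 60.0
```

```bash
python3 st.py
```

```text
4.2667 [ 0.5825 -0.042   0.0891] 6.261703555598151 [ 5.e-04 -3.e-04 -1.e+00] 1.3263580959894756 [-0.80629879 -0.17269275  2.42160779] [-0.0859379   0.13593567  0.03314749] 0.01108292780256251 60.00407695770264
```

>>> step_arm(xyz=[[0,0,0.001],[0,0,0.002],[0,0,0.002],[0,0,0.002]], delta_rot=[[0,0,0],[0,0,0],[0,0,-0.004],[0,0,-0.008]], fingers=[255,255,255,255])

```text
t: 4.6
position: [0.5828, -0.0421, 0.0889]
orientation: [3.131, 0.252, 0.002]
force: [-2.0, -0.2, 6.9]
grip_width: 0.0109
finger_force: 60.8
```

```bash
python3 st.py
```

```text
4.6 [ 0.5828 -0.0421  0.0889] 9.198151609477648 [ 1.5e-03 -5.0e-04 -1.0e+00] 1.2750734950373328 [-1.99369578 -0.15374038  6.9367041 ] [-0.09919694  0.35483928 -0.11559332] 0.010911900287852024 60.8002245426178
```

>>> step_arm(xyz=[[0,0,0.001],[0,0,0.002],[0,0,0.002],[0,0,0.002],[0,0,0.002],[0,0,0.002],[0,0,0.002]], delta_rot=[[0,0,-0.006],[0,0,-0.012],[0,0,-0.018],[0,0,-0.024],[0,0,-0.03],[0,0,-0.036],[0,0,-0.042]], fingers=[255,255,255,255,255,255,255])

```text
t: 5.18
position: [0.5832, -0.0421, 0.0888]
orientation: [3.07, 0.662, 0.004]
force: [-2.0, -0.6, 10.9]
grip_width: 0.011
finger_force: 61.3
```

```bash
python3 st.py
```

```text
5.1833 [ 0.5832 -0.0421  0.0888] 24.349093526702795 [ 2.7e-03 -5.0e-04 -1.0e+00] 1.010639225887892 [-2.04359502 -0.58495671 10.88831549] [ 0.01027976  0.55662999 -0.17126362] 0.01102421253313709 61.29526734352112
```

>>> step_arm(xyz=[[0,0,0],[0,0,0],[0,0,0],[0,0,0]], delta_rot=[[0,0,-0.005],[0,0,-0.01],[0,0,-0.015],[0,0,-0.02]], fingers=[255,255,255,255])

```text
t: 5.52
position: [0.5831, -0.0419, 0.0888]
orientation: [3.023, 0.854, 0.004]
force: [-3.0, 1.3, 10.0]
grip_width: 0.011
finger_force: 61.3
```

>>> step_arm(xyz=[[0,0,0],[0,0,0],[0,0,0],[0,0,0]], delta_rot=[[0,0,-0.005],[0,0,-0.01],[0,0,-0.015],[0,0,-0.02]], fingers=[255,255,255,255])

```text
t: 5.85
position: [0.583, -0.0418, 0.0888]
orientation: [2.963, 1.042, 0.003]
force: [-3.8, 1.4, 10.1]
grip_width: 0.0115
finger_force: 61.4
```

>>> step_arm(xyz=[[0,0,0],[0,0,0],[0,0,0],[0,0,0]], delta_rot=[[0,0,-0.005],[0,0,-0.01],[0,0,-0.015],[0,0,-0.02]], fingers=[255,255,255,255])

```text
t: 6.18
position: [0.5828, -0.0416, 0.0888]
orientation: [2.892, 1.226, 0.003]
force: [-4.8, 2.1, 12.2]
grip_width: 0.011
finger_force: 61.5
```

>>> step_arm(xyz=[[0,0,0],[0,0,0],[0,0,0],[0,0,0]], delta_rot=[[0,0,-0.005],[0,0,-0.01],[0,0,-0.015],[0,0,-0.02]], fingers=[255,255,255,255])

```text
t: 6.52
position: [0.5827, -0.0414, 0.0888]
orientation: [-2.81, -1.405, -0.002]
force: [-4.8, 2.1, 11.7]
grip_width: 0.0112
finger_force: 61.5
```

>>> step_arm(xyz=[[0,0,0],[0,0,0],[0,0,0],[0,0,0]], delta_rot=[[0,0,-0.005],[0,0,-0.01],[0,0,-0.015],[0,0,-0.02]], fingers=[255,255,255,255])

```text
t: 6.85
position: [0.5825, -0.0413, 0.0887]
orientation: [-2.715, -1.579, -0.002]
force: [-5.9, 3.5, 12.1]
grip_width: 0.0108
finger_force: 61.6
```

>>> step_arm(xyz=[[0,0,0],[0,0,0],[0,0,0],[0,0,0]], delta_rot=[[0,0,-0.005],[0,0,-0.01],[0,0,-0.015],[0,0,-0.02]], fingers=[255,255,255,255])

```text
t: 7.18
position: [0.5823, -0.0412, 0.0887]
orientation: [-2.611, -1.746, -0.001]
force: [-6.5, 3.8, 13.4]
grip_width: 0.0109
finger_force: 61.7
```

>>> step_arm(xyz=[[0,-0.001,0],[0,-0.002,0],[0,-0.002,0],[0,-0.002,0]], delta_rot=[[0,0,-0.005],[0,0,-0.01],[0,0,-0.015],[0,0,-0.02]], fingers=[255,255,255,255])

```text
t: 7.52
position: [0.5818, -0.0411, 0.0888]
orientation: [2.496, 1.907, 0.003]
force: [-4.9, 2.4, 11.5]
grip_width: 0.0106
finger_force: 61.5
```

>>> step_arm(xyz=[[0,0,0],[0,0,0],[0,0,0],[0,0,0]], delta_rot=[[0,0,-0.005],[0,0,-0.01],[0,0,-0.015],[0,0,-0.02]], fingers=[255,255,255,255])

```text
t: 7.85
position: [0.5817, -0.0411, 0.0887]
orientation: [2.372, 2.06, 0.002]
force: [-4.0, 1.9, 10.6]
grip_width: 0.0111
finger_force: 61.4
```

>>> step_arm(xyz=[[0,0,0],[0,0,0],[0,0,0],[0,0,0]], delta_rot=[[0,0,-0.005],[0,0,-0.01],[0,0,-0.015],[0,0,-0.02]], fingers=[255,255,255,255])

```text
t: 8.18
position: [0.5815, -0.041, 0.088]
orientation: [-2.237, -2.205, -0.001]
force: [-3.4, 1.7, 5.8]
grip_width: 0.011
finger_force: 60.7
```

>>> step_arm(xyz=[[0,0,0],[0,0,0.003],[0,0,0.003]], delta_rot=[[0,0,0],[0,0,0],[0,0,0]], fingers=[255,255,255])

```text
t: 8.43
position: [0.5813, -0.0412, 0.0868]
orientation: [-2.238, -2.204, -0.0]
force: [-8.2, 1.4, 11.2]
grip_width: 0.011
finger_force: 61.5
```

```bash
python3 st.py
```

```text
8.4333 [ 0.5813 -0.0412  0.0868] 89.1044925868107 [-2.e-04  5.e-04 -1.e+00] -0.11877778040514074 [-8.19047235  1.40943321 11.17438685] [0.46159727 1.35986438 0.27176151] 0.010984454397581294 61.462993025779724
```

>>> step_arm(xyz=[[0,-0.002,0],[0,-0.002,0],[0,-0.002,0],[0,-0.002,0]], delta_rot=[[0,0,-0.004],[0,0,-0.008],[0,0,-0.012],[0,0,-0.012]], fingers=[255,255,255,255])

```text
t: 8.77
position: [0.5802, -0.0413, 0.0847]
orientation: [-2.153, -2.287, 0.0]
force: [0.2, 0.8, -1.8]
grip_width: 0.011
finger_force: 59.6
```

```bash
python3 st.py
```

```text
8.7667 [ 0.5802 -0.0413  0.0847] 93.4439380370911 [-8.e-04  5.e-04 -1.e+00] -0.19480291038637687 [ 0.21227774  0.81424593 -1.78332813] [ 0.12146662 -0.1853679  -0.0032528 ] 0.011039317206151244 59.55020070075989
```

The lug is in the gap and moves freely, so I'll lower it gently to the floor.

>>> step_arm(xyz=[[0,0,0.003],[0,0,0.006],[0,0,0.009],[0,0,0.011],[0,0,0.011],[0,0,0.011]], delta_rot=[[0,0,0],[0,0,0],[0,0,0],[0,0,0],[0,0,0],[0,0,0]], fingers=[255,255,255,255,255,255])

```text
t: 9.27
position: [0.5802, -0.0414, 0.0794]
orientation: [-2.154, -2.286, 0.0]
force: [0.5, 2.0, -3.0]
grip_width: 0.0111
finger_force: 59.4
```

```bash
python3 st.py
```

```text
9.2667 [ 0.5802 -0.0414  0.0794] 93.38275865493634 [-7.e-04  3.e-04 -1.e+00] -0.19380545050609674 [ 0.47550067  2.04001796 -3.01668215] [ 0.42532577 -0.00085652 -0.03776539] 0.01114990024363567 59.37096118927002
```

>>> step_arm(xyz=[[0,0,0.001],[0,0,0.002],[0,0,0.002],[0,0,0.002],[0,0,0.002],[0,0,0.002]], delta_rot=[[0,0,0],[0,0,0],[0,0,0.008],[0,0,0.016],[0,0,0.024],[0,0,0.032]], fingers=[255,255,255,255,255,255])

```text
t: 9.77
position: [0.581, -0.0412, 0.0793]
orientation: [2.375, 2.055, 0.003]
force: [1.5, 3.2, -0.5]
grip_width: 0.0108
finger_force: 59.6
```

```bash
python3 st.py
```

```text
9.7667 [ 0.581  -0.0412  0.0793] 81.73965621034925 [ 1.9e-03  3.0e-04 -1.0e+00] 0.009537753700084492 [ 1.500024    3.16498703 -0.51253308] [ 0.54011312 -0.18585685  0.02294247] 0.010817671826330678 59.64510798454285
```

>>> step_arm(xyz=[[0,0,0.001],[0,0,0.001],[0,0,0.002],[0,0,0.002],[0,0,0.003],[0,0,0.003]], delta_rot=[[0,0,0.01],[0,0,0.02],[0,0,0.03],[0,0,0.04],[0,0,0.05],[0,0,0.05]], fingers=[255,255,255,255,255,255])

```text
t: 10.27
position: [0.5812, -0.0415, 0.0781]
orientation: [2.667, 1.658, 0.003]
force: [1.8, 2.4, 0.4]
grip_width: 0.011
finger_force: 59.9
```

```bash
python3 st.py
```

```text
10.2667 [ 0.5812 -0.0415  0.0781] 63.7491338558537 [ 2.3e-03 -1.0e-04 -1.0e+00] 0.323420140396852 [1.75593116 2.3650406  0.41444602] [ 0.46522946 -0.28294387  0.01630058] 0.011000925863650913 59.891701340675354
```

>>> step_arm(xyz=[[0,0,0.001],[0,0,0.0015],[0,0,0.002],[0,0,0.0025],[0,0,0.003],[0,0,0.0035],[0,0,0.0035]], delta_rot=[[0,0,0.012],[0,0,0.024],[0,0,0.036],[0,0,0.048],[0,0,0.06],[0,0,0.07],[0,0,0.07]], fingers=[255,255,255,255,255,255,255])

```text
t: 10.85
position: [0.5812, -0.0418, 0.0764]
orientation: [2.963, 1.039, 0.003]
force: [2.2, 0.9, 2.9]
grip_width: 0.0111
finger_force: 60.0
```

```bash
python3 st.py
```

```text
10.85 [ 0.5812 -0.0418  0.0764] 38.64118405322357 [ 2.3e-03 -7.0e-04 -1.0e+00] 0.761426872804157 [2.23787627 0.87658179 2.89235032] [ 0.2761333  -0.38705254  0.05099559] 0.01114376281739021 59.96930658817291
```

>>> step_arm(xyz=[[0,0,0.0005],[0,0,0.001],[0,0,0.0015],[0,0,0.002],[0,0,0.0025],[0,0,0.003],[0,0,0.003]], delta_rot=[[0,0,0.012],[0,0,0.024],[0,0,0.036],[0,0,0.048],[0,0,0.06],[0,0,0.07],[0,0,0.07]], fingers=[255,255,255,255,255,255,255])

```text
t: 11.43
position: [0.5812, -0.0421, 0.0748]
orientation: [3.118, 0.369, 0.003]
force: [2.7, -0.5, 2.1]
grip_width: 0.011
finger_force: 60.0
```

```bash
python3 st.py
```

```text
11.4333 [ 0.5812 -0.0421  0.0748] 13.508390373018283 [ 0.0023 -0.0011 -1.    ] 1.19984655325949 [ 2.72887914 -0.46307126  2.14956012] [-0.06381323 -0.53359402 -0.02713639] 0.011028159916086678 60.00930726528168
```

>>> step_arm(xyz=[[0,0,0.0005],[0,0,0.001],[0,0,0.0015],[0,0,0.002],[0,0,0.0025],[0,0,0.003],[0,0,0.003]], delta_rot=[[0,0,0.01],[0,0,0.02],[0,0,0.03],[0,0,0.04],[0,0,0.05],[0,0,0.06],[0,0,0.06]], fingers=[255,255,255,255,255,255,255])

```text
t: 12.02
position: [0.5811, -0.0423, 0.0735]
orientation: [3.133, -0.22, 0.004]
force: [2.5, -1.6, 3.4]
grip_width: 0.0111
finger_force: 60.3
```

```bash
python3 st.py
```

```text
12.0167 [ 0.5811 -0.0423  0.0735] -8.047242046763186 [ 0.0022 -0.0014 -1.    ] 1.5759583878713164 [ 2.45847163 -1.60713842  3.38612414] [-0.39478174 -0.45993106  0.00488218] 0.011075005798306873 60.25053799152374
```

>>> step_arm(xyz=[[0,0,0.0005],[0,0,0.001],[0,0,0.0015],[0,0,0.002],[0,0,0.002],[0,0,0.002]], delta_rot=[[0,0,0.007],[0,0,0.014],[0,0,0.021],[0,0,0.028],[0,0,0.033],[0,0,0.033]], fingers=[255,255,255,255,255,255])

```text
t: 12.52
position: [0.5812, -0.0425, 0.0734]
orientation: [3.093, -0.54, 0.004]
force: [-0.3, -3.6, 8.0]
grip_width: 0.0111
finger_force: 61.0
```

```bash
python3 st.py
```

```text
12.5167 [ 0.5812 -0.0425  0.0734] -19.820411206039307 [ 0.0023 -0.0018 -1.    ] 1.7813663272396316 [-0.31361485 -3.61802618  7.96615471] [-0.38150349  0.11875441 -0.02619336] 0.011129357654853029 61.02053940296173
```

The flange is on the rim: z stopped at 0.0734 while the force rose. I'll release and retreat.

>>> step_arm(xyz=[[0,0,-0.002],[0,0,-0.002],[0,0,-0.002],[0,0,-0.002],[0,0,-0.002],[0,0,-0.002],[0,0,-0.04],[0,0,-0.1],[0,0,-0.16],[0,0,-0.16]], delta_rot=[[0,0,0],[0,0,0],[0,0,0],[0,0,0],[0,0,0],[0,0,0],[0,0,0],[0,0,0],[0,0,0],[0,0,0]], fingers=[255,200,120,60,60,60,60,60,60,60])

```text
t: 13.35
position: [0.5831, -0.0418, 0.1587]
orientation: [-3.093, 0.545, -0.017]
force: [1.4, 0.2, 1.2]
grip_width: 0.0655
finger_force: 0.0
```

```bash
python3 st.py
python3 - <<'E'
from h import *
a=snapshot("wrist")["color"][120:384,130:400];b=snapshot("side")["color"][165:255,200:300]
im=np.hstack([cv2.resize(a,(390,380)),cv2.resize(b,(400,380),interpolation=cv2.INTER_CUBIC)])
cv2.imwrite("pics/end.png",cv2.cvtColor(im,cv2.COLOR_RGB2BGR))
E
```

```text
13.35 [ 0.5831 -0.0418  0.1587] -19.98033246385312 [ 0.0106 -0.0014 -0.9999] 1.7847822245040275 [1.44095799 0.19237462 1.23428367] [ 0.00646871 -0.01362518  0.00233701] 0.06551646963034642 0.0
```

View pics/end.png

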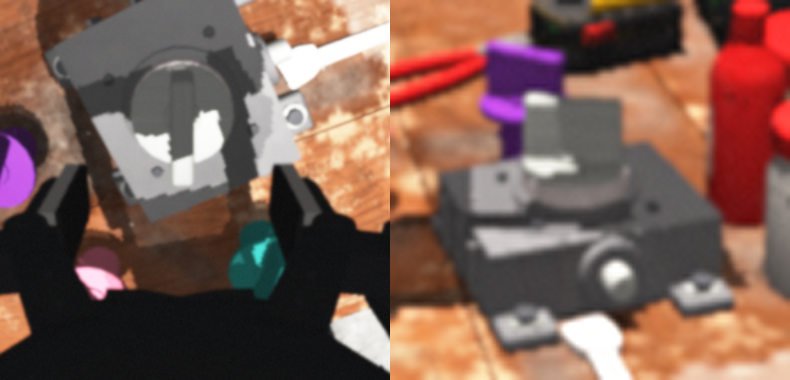

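The plug is free. In the right panel its flange (about (575,190)) sits flat on the neck with no visible shank, and the bottle, jar and spanner look undisturbed.

```bash
python3 -c "
from cell import *
print(hand_in())"
```

```text
the job is handed in; nothing more can be done
None
```

The plug dropped into the thread after about 87° of counter-clockwise turning; I ran it in clockwise until the flange met the rim, released it, and handed the job in at about 13 s. No verdict was returned.

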